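# Put the rubber stamps back in their tray

### The arm

A 6-joint arm with a two-finger parallel gripper is mounted at the origin on the work surface. World frame = base frame: x ahead of the robot, y to its left, z up, the work surface at z = 0. Lengths are in mm, angles in degrees, forces in N, time in s.
With the tool pointing down it reaches from about 350 to 875 mm from the base axis. Payload 15.5 kg.
Tool frame: the origin (TCP) lies where the fingers leave the gripper's body, on its centre line; the fingertips stand 73 mm ahead of it and the grasp point (between the pads) lies 54 mm ahead of it; z points along the fingers, y is the direction in which the jaws open and shut (so a half turn about z gives the same grasp; the last joint's range is limited). The gripper opens to 85 mm and grips with 20 to 120 N. Pads are 22 mm wide; open, the fingers measure 114 mm over their backs; the gripper's body (76 mm by 85 mm) begins 54 mm behind the grasp point. The pads swing forward as they close: fully open they stand 13 mm farther back than shut.
Start: joints at [68.898, 28.281, 77.091, -0, 74.628, -5.472], TCP at [168.388, 601.891, 303.877] pointing down, gripper open.
Joint ranges: [-166.48, 166.48], [-47.26, 123.95], [12.59, 153.08], [-70.14, 250.14], [6.76, 159.57], [-176.63, 176.63]. Speed limits (degrees/s): [108.29, 108.29, 147.25, 172.46, 172.46, 172.46].

### API

Orientations are given as a 3x3 rotation matrix whose columns are the frame's x, y, z axes.
In Python, from station import ctrl gives the robot as it stands.
- The arm moves only by the tool send_rows, never from a script. Its argument "increments" is a list of rows, each a list of 4 numbers: the shift along the tool's x, y, z in units of 40 mm (1.0 is 40 mm), then the turn about the tool's z in degrees. In form: [[x, y, z, twist], ...]. A call has 1 to 5 rows; each row shifts and turns the commanded pose from where the row before left it, along the tool's axes as they then stand; what a row does not reach is not made up. A row lasts 1/12 s, in which the tool goes at most 41.7 mm and 7.16 degrees, less where a joint would pass 70% of its speed; a pose out of reach is approached as far as the arm can. A call is refused whole if a number of a shift passes 1 or a number of a turn 7.16, either way. A call with a gripper value outside its range is refused whole. "hand" is the closure, from -1 (fully open) to 1 (shut), set as the call begins (left out, the last holds). The fingers move at their own pace and stop on an object; the grip force is fixed at half the most. Time passes only in rows, so rows that do not move let the fingers close. It gives the time, the measured TCP pose, the force and the opening at its end, in the units of the state.
- ctrl.observe(): the state, without advancing time (a new reading comes with each control period).
- ctrl.grab_frame(name): name is "side" or "top" or "wrist"; returns the picture (384x512x3 uint8, red, green, blue); there is no depth.
- ctrl.camera_model(name): a dict with "K" (3x3 intrinsics, pixels), "pose" (4x4, takes a point from camera to world coordinates). Camera axes: x right, y down, z forward; pixel columns grow to the right and rows downward; lengths in mm; the calibration is good to about 2 mm. A picture is of the moment at which its call begins: read the wrist's pose just before it. camera_model takes no time and is no camera call; for the wrist camera it gives the pose at the moment of the call.
- ctrl.finish_job(): hands the job in, once; it reports no verdict.
The state is a dict: "clock": time; "joint_positions": joint angles; "qd": joint speeds; "joint_torque": joint torques, N m; "tcp_pos": TCP position; "tool_rot": TCP orientation; "contact_force": force on the tool from outside, world axes, zero at the start; "ft_torque": the same for the moment, N m; "finger_gap": opening from 0.0 (shut) to 1.0 (fully open).
Only numpy, scipy, OpenCV 4.12 (cv2) and the standard library are available. Lean on these libraries where they do the work, as an engineer would, in place of code of your own. Each camera call takes 0.05 s, during which the arm holds its last target.

### The job

Put the three wooden rubber stamps lying on the cutting mat back into the stamp tray, each standing upright and flat in the pocket of its own shape: square, round and long. Set them down without dropping them, and leave the look-alikes, the two bare wooden blanks without a knob and the felt-footed ink dabber, where they are on the mat.

Things in the scene. Friction and masses are not known exactly. Their poses are not given: they have to be found in the camera images.
- stamp_square: Square rubber stamp: a wooden block 46 x 46 mm, 19 mm thick (lowest 4 mm dark rubber); on its middle a turned wooden knob: neck 18 mm across up to height 36, round straight-sided head 26 mm across from 40 to 60, top 64 (mm above the underside); grip the head from above at about 50. Loose, 40 to 100 g, upright on the 3 mm thick mat. Origin: centre of its underside, z up, x and y along the block's sides.
- stamp_round: Round rubber stamp: a wooden disc 50 mm across, 19 mm thick (lowest 4 mm dark rubber); on its middle a turned wooden knob: neck 18 mm across up to height 36, round straight-sided head 26 mm across from 40 to 60, top 64 (mm above the underside); grip the head from above at about 50. Loose, 40 to 100 g, upright on the 3 mm thick mat. Origin: centre of its underside, z up.
- stamp_long: Long rubber stamp: a wooden block 34 mm along its x and 76 mm along its y, 19 mm thick (lowest 4 mm dark rubber); on its middle a turned wooden knob: neck 18 mm across up to height 36, round straight-sided head 26 mm across from 40 to 60, top 64 (mm above the underside); grip the head from above at about 50. Loose, 40 to 100 g, upright on the 3 mm thick mat. Origin: centre of its underside, z up.
- pocket_square: Square white pocket, open at the top, 62 x 62 mm inside. Floor 4 mm thick; walls 4 mm thick, their top 15 mm above its underside. Fixed in the tray, underside 5 mm above the table (so its floor is 9 mm above the table); the order of the pockets varies. Origin: centre of its underside, z up, x and y along its sides.
- pocket_round: Round white pocket, open at the top, 66 mm across inside. Floor 4 mm thick; walls 4 mm thick, their top 15 mm above its underside. Fixed in the tray, underside 5 mm above the table (so its floor is 9 mm above the table); the order of the pockets varies. Origin: centre of its underside, z up.
- pocket_long: Long white pocket, open at the top, 50 mm along its x and 92 mm along its y inside. Floor 4 mm thick; walls 4 mm thick, their top 15 mm above its underside. Fixed in the tray, underside 5 mm above the table (so its floor is 9 mm above the table); the order of the pockets varies. Origin: centre of its underside, z up.
- tray: Grey stamp tray fixed on the table, 326 (x) by 126 mm (y), walls 5 mm thick, 22 mm high; the pockets stand in a row along its x, 100 mm apart. It is on one half of the table (left or right), the dark green mat, 340 x 220 mm, on the other; a brush lies between. Tall cans and jars stand only beyond x = 0.7 m or over 0.42 m to the sides. Origin: centre of its underside, on the table.
- blank_square: Look-alike: a bare square wooden block 46 x 46 x 19 mm without a knob, loose on the mat. Stays where it is. Origin: centre of its underside.
- blank_round: Look-alike: a bare round wooden disc 50 mm across, 19 mm thick, without a knob, loose on the mat. Stays where it is. Origin: centre of its underside.
- dabber: Look-alike: an ink dabber with the same wooden knob and the same height (64 mm) as the stamps, but instead of a block a narrow round grey felt foot 32 mm across. Loose on the mat. Stays where it is. Origin: centre of its underside.
Not all that is in view belongs to the job. What is shaped like the stamp_round but orange or yellow is not meant. Leave any orange look-alike of the stamp_square alone.

How it is judged (in metres and radians):
At the end, for the whole second after the job is handed in: Each stamp stands upright (within 0.1 rad), at rest, with its underside on the floor of the pocket of its own shape (height within about 4 mm) and its centre within 12.5 mm of the pocket's centre; the long stamp lies along its pocket (within 0.35 rad, either way round) (horizontal distance between stamp_square and pocket_square below 0.0125 m and z of stamp_square in the frame of pocket_square between 0.001 and 0.008 m and angle between each of stamp_square, stamp_round, stamp_long's own z axis and vertical below 0.1 rad and linear speed of each of stamp_square, stamp_round, stamp_long below 0.02 m/s and angular speed of each of stamp_square, stamp_round, stamp_long below 0.2 rad/s and horizontal distance between stamp_round and pocket_round below 0.0125 m and z of stamp_round in the frame of pocket_round between 0.001 and 0.008 m and horizontal distance between stamp_long and pocket_long below 0.0125 m and z of stamp_long in the frame of pocket_long between 0.001 and 0.008 m and angle between the y axis of stamp_long and the y axis of pocket_long, either way round below 0.35 rad); the robot touches nothing.
It fails at once if a look-alike (bare block, bare disc or dabber) is moved more than 20 mm or tipped over (distance of any of blank_square, blank_round, dabber from where it was at the start of the episode above 0.02 m or angle between any of blank_square, blank_round, dabber's own z axis and vertical above 0.4 rad).
It fails at once if a stamp is dropped or thrown: it moves faster than 0.7 m/s (a fall of about 25 mm) while no finger touches it ((linear speed of stamp_square above 0.7 m/s and contact force between stamp_square and the fingers below 0.02 N) or (linear speed of stamp_round above 0.7 m/s and contact force between stamp_round and the fingers below 0.02 N) or (linear speed of stamp_long above 0.7 m/s and contact force between stamp_long and the fingers below 0.02 N)).
It also fails if it takes over 88 s, if anything falls off the work surface, if the arm or the gripper's body presses on something with over 40 N, if the wrist force passes 120 N, or if a joint passes its speed limit or range.

## Working session

There is one attempt and no reset: what is moved stays moved. The work goes in short steps, Python scripts to look and compute and a tool call to move; the robot and the scene stay as the last step left them, time stands still between calls to the robot, and variables do not carry over. Pictures are saved under pics/ and viewed, and the job is handed in when it is done.

Besides the shell and the picture viewer there is one more tool, called as name(argument=value, ...) on one line, values as JSON. send_rows: Moves the arm, as the interface text tells. Its arguments: {"type":"object","properties":{"increments":{"type":"array"},"hand":{"type":"number"}},"required":["increments"]}

```bash
ls; mkdir -p pics
python3 - <<'E'
from station import ctrl
import cv2, numpy as np
s=ctrl.observe();print(s)
for n in("top","side","wrist"):
    cv2.imwrite(f"pics/{n}0.png",ctrl.grab_frame(n)[:,:,::-1])
    m=ctrl.camera_model(n);print(n,np.round(m["K"],1).tolist(),np.round(m["pose"],3).tolist())
E
```

```text
pics
{'clock': 0.0, 'joint_positions': array([ 6.88984121e+01,  2.83156642e+01,  7.71276958e+01, -4.03170496e-05,
        7.46285101e+01, -5.47095557e+00]), 'qd': array([ 0.0463673 ,  0.04770682, -0.03427599,  0.00780059, -0.00013312,
        0.04528421]), 'joint_torque': array([-4.65151493e-05, -8.82151651e+01, -3.83850396e+01, -2.01247684e-05,
        9.92382062e-03,  4.86645911e-05]), 'tcp_pos': array([168.28611504, 601.63231446, 303.2883957 ]), 'tool_rot': array([[-9.63018679e-01,  2.69434261e-01, -4.50968306e-04],
       [ 2.69434612e-01,  9.63017975e-01, -1.17049984e-03],
       [ 1.18917826e-04, -1.24871968e-03, -9.99999213e-01]]), 'contact_force': array([ 0.41723182,  0.07395284, -1.66078187]), 'ft_torque': array([ 0.0391058 , -0.00742494, -0.04156597]), 'finger_gap': 0.998126166736701}
top [[448.1, 0.0, 250.7], [0.0, 448.1, 192.6], [0.0, 0.0, 1.0]] [[-0.026, -0.98, 0.195, 291.062], [-0.999, 0.031, 0.023, -79.096], [-0.029, -0.195, -0.98, 1099.677], [0.0, 0.0, 0.0, 1.0]]
side [[467.3, 0.0, 260.8], [0.0, 467.3, 186.4], [0.0, 0.0, 1.0]] [[0.722, -0.339, 0.603, -86.638], [-0.691, -0.367, 0.622, -681.206], [0.011, -0.866, -0.5, 530.985], [0.0, 0.0, 0.0, 1.0]]
wrist [[342.8, 0.0, 260.8], [0.0, 342.8, 194.5], [0.0, 0.0, 1.0]] [[0.27, 0.928, 0.256, 100.904], [0.963, -0.26, -0.075, 620.226], [-0.003, 0.267, -0.964, 373.684], [0.0, 0.0, 0.0, 1.0]]
```

View pics/top0.png

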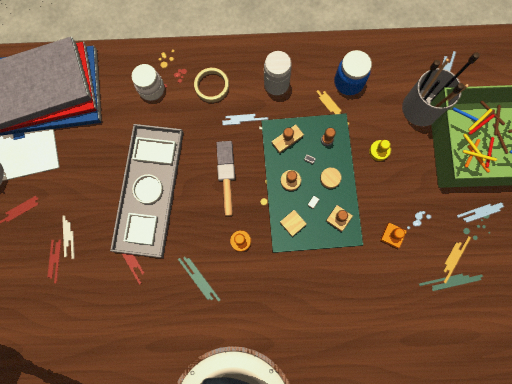

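View pics/side0.png

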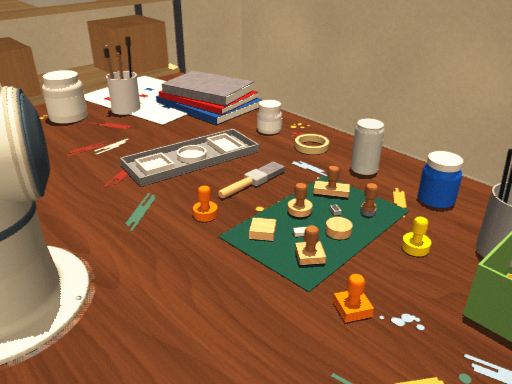

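View pics/wrist0.png

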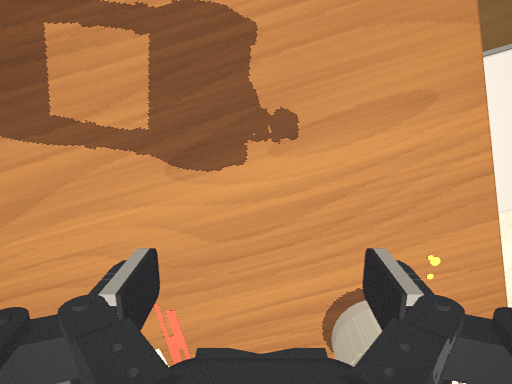

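```bash
cat > h.py <<'E'
import cv2,numpy as np
from station import ctrl
def ray(m,u,v,z):
    P=np.array(m["pose"]);K=np.array(m["K"])
    d=P[:3,:3]@np.linalg.solve(K,[u,v,1.]);o=P[:3,3]
    return o+d*(z-o[2])/d[2]
def proj(m,p):
    P=np.array(m["pose"]);q=P[:3,:3].T@(np.array(p)-P[:3,3]);q=np.array(m["K"])@q;return q[:2]/q[2]
E
python3 - <<'E'
from h import *
im=cv2.imread("pics/top0.png")
a=cv2.resize(im[105:260,255:375],None,fx=5,fy=5,interpolation=cv2.INTER_NEAREST)[:775]
cv2.imwrite("pics/mat.png",cv2.resize(im[110:255,258:368],None,fx=4,fy=4,interpolation=cv2.INTER_CUBIC))
cv2.imwrite("pics/tray.png",cv2.resize(im[115:265,105:190],None,fx=4,fy=4,interpolation=cv2.INTER_CUBIC))
hsv=cv2.cvtColor(im,cv2.COLOR_BGR2HSV)
for n,p in dict(long=(288,135),round=(291,180),sq=(340,217),dab=(329,137),br=(331,178),bs=(292,223)).items(): print(n,[hsv[p[1]+k,p[0]].tolist() for k in(-6,-3,0,3,8)],[hsv[p[1]+3,p[0]+k].tolist() for k in(-9,9)])
print(hsv[200,300])
E
```

```text
long [[13, 176, 196], [13, 176, 194], [13, 176, 183], [12, 177, 65], [15, 147, 139]] [[21, 120, 238], [24, 116, 238]]
round [[13, 178, 196], [12, 175, 198], [13, 179, 94], [14, 145, 132], [20, 123, 238]] [[20, 126, 231], [22, 112, 127]]
sq [[13, 176, 175], [13, 171, 195], [12, 174, 196], [13, 195, 64], [15, 140, 135]] [[20, 124, 239], [18, 124, 163]]
dab [[13, 174, 193], [13, 176, 193], [15, 176, 71], [12, 166, 63], [72, 29, 44]] [[73, 82, 93], [75, 104, 105]]
br [[21, 119, 238], [22, 119, 237], [21, 124, 237], [20, 124, 238], [24, 113, 238]] [[19, 129, 226], [21, 116, 141]]
bs [[21, 120, 238], [24, 113, 238], [24, 113, 239], [21, 125, 237], [24, 115, 238]] [[23, 110, 102], [22, 118, 238]]
[ 74  94 117]
```

View pics/mat.png

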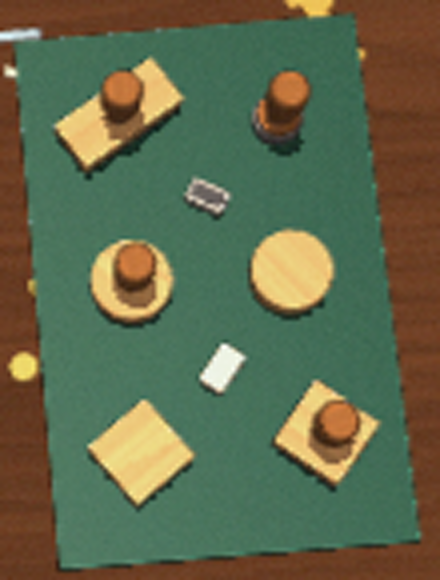

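View pics/tray.png

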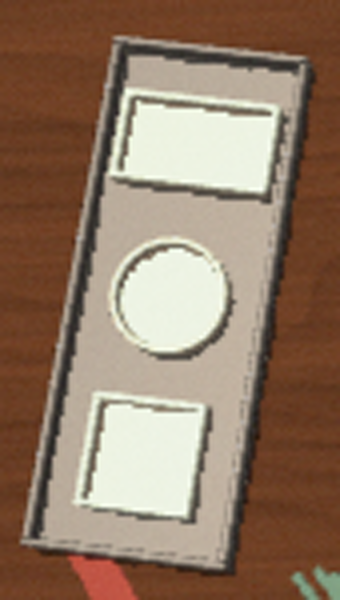

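Run:
```python
from h import *
im=cv2.imread("pics/top0.png");m=ctrl.camera_model("top")
hsv=cv2.cvtColor(im,cv2.COLOR_BGR2HSV)
H,S,V=[hsv[...,i].astype(int) for i in range(3)]
light=((H>=14)&(H<=28)&(S>60)&(S<155)&(V>110)); head=((H<=15)&(S>155)&(V>150))
white=((S<40)&(V>190))
def blob(mask,c,r):
    q=np.zeros(mask.shape,np.uint8);q[c[1]-r:c[1]+r,c[0]-r:c[0]+r]=mask[c[1]-r:c[1]+r,c[0]-r:c[0]+r]
    n,l,st,ce=cv2.connectedComponentsWithStats(q)
    i=1+np.argmax(st[1:,4]);return np.argwhere(l==i)[:,::-1].astype(float),q
def rect(pts,z):
    c=np.vstack([pts+[dx,dy] for dx in(-.5,.5) for dy in(-.5,.5)])
    w=np.array([ray(m,u,v,z)[:2] for u,v in c],np.float32)
    return cv2.minAreaRect(cv2.convexHull(w)),cv2.minEnclosingCircle(w)
f=lambda t:[np.round(x,1) for x in t]
for n,c in dict(long=(288,137),round=(291,180),sq=(340,217),dab=(329,137),br=(331,178),bs=(292,223)).items():
    b,q=blob(light,c,20 if n!="dab" else 9)
    pp=np.argwhere(q)[:,::-1].astype(float) if n!="dab" else b
    R,C=rect(pp,22);print(n,len(pp),f(R),f(C))
    if n[0]!="b":
        b,_=blob(head,c,18);R,C=rect(b,67);print("  head",len(b),f(R),f(C),ray(m,*b.mean(0),65)[:2].round(1))
for n,c in dict(pl=(155,150),pr=(148,190),ps=(141,230)).items():
    b,q=blob(white,c,24);R,C=rect(b,20);print(n,len(b),f(R),f(C))
```

```text
long 311 [array([ 644.6, -148.3]), array([42.2, 80.4]), np.float64(34.5)] [array([ 642.5, -149.8]), np.float64(42.1)]
  head 55 [array([ 643.9, -148.7]), array([21.7, 20.2]), np.float64(87.9)] [array([ 643.9, -149. ]), np.float64(11.6)] [ 644.6 -149.1]
round 222 [array([ 535.5, -152.6]), array([49.2, 50.6]), np.float64(87.8)] [array([ 535.4, -152.6]), np.float64(26.8)]
  head 59 [array([ 536.1, -151.2]), array([21.2, 21.9]), np.float64(87.6)] [array([ 536.7, -151.9]), np.float64(11.9)] [ 536.8 -152.1]
sq 264 [array([ 437.8, -265.7]), array([49.9, 49.9]), np.float64(53.4)] [array([ 437.8, -266.4]), np.float64(32.3)]
  head 60 [array([ 438.4, -264.9]), array([21. , 18.7]), np.float64(88.3)] [array([ 438.1, -265.6]), np.float64(11.5)] [ 438.4 -265.7]Traceback (most recent call last):
  File "<stdin>", line 17, in <module>
  File "<stdin>", line 10, in blob
    return _wrapfunc(a, 'argmax', axis=axis, out=out, **kwds)
    return bound(*args, **kwds)
ValueError: attempt to get argmax of an empty sequence
```

Run:
```python
from h import *
im=cv2.imread("pics/top0.png");m=ctrl.camera_model("top")
hsv=cv2.cvtColor(im,cv2.COLOR_BGR2HSV)
H,S,V=[hsv[...,i].astype(int) for i in range(3)]
light=((H>=16)&(H<=28)&(S>90)&(V>200)); head=((H<=15)&(S>155)&(V>150))
white=((S<45)&(V>185))
def pts(mask,c,r):
    q=np.zeros(mask.shape,np.uint8);q[c[1]-r:c[1]+r,c[0]-r:c[0]+r]=mask[c[1]-r:c[1]+r,c[0]-r:c[0]+r]
    return np.argwhere(q)[:,::-1].astype(float)
def rect(p,z):
    w=np.array([ray(m,u,v,z)[:2] for u,v in p],np.float32)
    h=cv2.convexHull(w)
    return cv2.minAreaRect(h),cv2.minEnclosingCircle(w)
f=lambda t:[np.round(x,1) for x in t]
for n,c in dict(long=(288,137),sq=(340,217),br=(331,178),bs=(292,223)).items(): print(n,f(rect(pts(light,c,20),22)[0]))
p=pts(head,(329,134),14);print("dab",ray(m,*p.mean(0),66))
for n,c in dict(pl=(154,150),pr=(148,190),ps=(141,230)).items():
    R,C=rect(pts(white,c,23),20);print(n,f(R),f(C))
print(hsv[190,148],hsv[165,160])
```

```text
long [array([ 643.7, -148.8]), array([32.2, 74. ]), np.float64(34.6)]
sq [array([ 438.2, -265.9]), array([44.2, 44.4]), np.float64(53.8)]
br [array([ 538.6, -250.9]), array([46.7, 45.4]), np.float64(88.1)]
bs [array([ 429.5, -153.4]), array([44.6, 44.5]), np.float64(38.6)]
dab [ 639.06788915 -248.01419001   66.        ]
pl [array([619.2, 187.9]), array([110.1, 107.7]), np.float64(87.3)] [array([615.7, 187.9]), np.float64(73.7)]
pr [array([522.5, 201. ]), array([111.3, 113.9]), np.float64(88.3)] [array([522.4, 201.2]), np.float64(77.9)]
ps [array([423.6, 218.1]), array([114. , 110.1]), np.float64(88.4)] [array([425.8, 217.4]), np.float64(73.3)]
[ 42  16 244] [ 16  44 185]
```

Run:
```python
from h import *
im=cv2.imread("pics/top0.png");m=ctrl.camera_model("top")
hsv=cv2.cvtColor(im,cv2.COLOR_BGR2HSV)
H,S,V=[hsv[...,i].astype(int) for i in range(3)]
white=((S<36)&(V>200)).astype(np.uint8)
n,l,st,ce=cv2.connectedComponentsWithStats(white)
for i in range(1,n):
    if st[i,4]<150 or not 110<ce[i][0]<190 or not 120<ce[i][1]<260: continue
    p=np.argwhere(l==i)[:,::-1]
    for z in (20,9):
        w=np.array([ray(m,u,v,z)[:2] for u,v in p],np.float32)
        R=cv2.minAreaRect(cv2.convexHull(w));print(ce[i].round(),z,np.round(R[0],1),np.round(R[1],1),round(R[2],1),np.round(cv2.minEnclosingCircle(w)[0],1))
s=ctrl.observe()
```

```text
[154. 150.] 20 [625.  189.5] [99.4 58.6] 81.4 [624.6 189.6]
[154. 150.] 9 [628.4 192.3] [100.4  59.2] 81.4 [628.  192.3]
[147. 189.] 20 [525.4 203.6] [69.4 71.1] 44.9 [525.6 204.3]
[147. 189.] 9 [527.8 206.5] [70.1 71.9] 44.9 [528.  207.2]
[140. 229.] 20 [426.7 220. ] [70.1 71.5] 81.4 [426.8 220.5]
[140. 229.] 9 [428.1 223.1] [70.8 72.2] 81.4 [428.1 223.5]
```

send_rows(increments=[[0, 0, 0, -7.1], [0, 0, 0, -7.1], [0, 0, 0, -7.1], [0, 0, 0, -7.1], [0, 0, 0, -7.1]], hand=-1)

```text
clock: 0.57
tcp_pos: [168.4, 601.8, 303.6]
tool_rot: [[-0.938, -0.346, -0.0], [-0.346, 0.938, -0.0], [0.0, -0.0, -1.0]]
contact_force: [-0.4, 0.3, 0.4]
finger_gap: 1.003
```

```bash
cat > go.py <<'E'
import sys
from h import *
# usage: go.py x y z theta : remaining shift in tool axes (units of 40 mm) and twist
x,y,z,th=map(float,sys.argv[1:5])
s=ctrl.observe();R=np.array(s["tool_rot"]);p=np.array(s["tcp_pos"])
t=np.degrees(np.arctan2(R[1,0],R[0,0]))%360
print("clk",round(s["clock"],2),"pos",p.round(1),"th",round(t,2),"gap",round(s["finger_gap"],3),"F",np.round(s["contact_force"],1))
print("units tool xyz",np.round(R.T@(np.array([x,y,z])-p)/40,3),"twist",round(-(th-t),2))
E
python3 go.py 644 -149 180 200
```

```text
clk 0.57 pos [168.4 601.8 303.6] th 200.22 gap 1.003 F [-0.4  0.3  0.4]
units tool xyz [ -4.671 -21.721   3.098] twist 0.22
```

send_rows(increments=[[-0.15, -0.7, 0, 0], [-0.15, -0.7, 0, 0], [-0.15, -0.7, 0, 0], [-0.15, -0.7, 0, 0], [-0.15, -0.7, 0, 0]])

```text
clock: 0.98
tcp_pos: [244.5, 479.2, 303.7]
tool_rot: [[-0.94, -0.34, -0.0], [-0.34, 0.94, -0.0], [0.0, -0.0, -1.0]]
contact_force: [1.1, -0.5, 0.6]
finger_gap: 1.0
```

send_rows(increments=[[-0.15, -0.7, 0, 0], [-0.15, -0.7, 0, 0], [-0.15, -0.7, 0, 0], [-0.15, -0.7, 0, 0], [-0.15, -0.7, 0, 0]])

```text
clock: 1.4
tcp_pos: [320.4, 357.7, 303.8]
tool_rot: [[-0.94, -0.34, -0.0], [-0.34, 0.94, -0.0], [0.0, -0.0, -1.0]]
contact_force: [0.6, 0.7, 0.6]
finger_gap: 1.001
```

send_rows(increments=[[-0.15, -0.7, 0, 0], [-0.15, -0.7, 0, 0], [-0.15, -0.7, 0, 0], [-0.15, -0.7, 0, 0], [-0.15, -0.7, 0, 0]])

```text
clock: 1.82
tcp_pos: [396.2, 236.2, 303.9]
tool_rot: [[-0.94, -0.34, -0.0], [-0.34, 0.94, -0.0], [0.0, 0.0, -1.0]]
contact_force: [0.2, 0.1, -0.0]
finger_gap: 1.003
```

send_rows(increments=[[-0.15, -0.7, 0, 0], [-0.15, -0.7, 0, 0], [-0.15, -0.7, 0, 0], [-0.15, -0.7, 0, 0], [-0.15, -0.7, 0, 0]])

```text
clock: 2.23
tcp_pos: [472.1, 114.6, 303.8]
tool_rot: [[-0.94, -0.34, -0.0], [-0.34, 0.94, 0.0], [0.0, 0.0, -1.0]]
contact_force: [0.9, -0.0, 0.4]
finger_gap: 1.0
```

send_rows(increments=[[-0.15, -0.7, 0, 0], [-0.15, -0.7, 0, 0], [-0.15, -0.7, 0, 0], [-0.15, -0.7, 0, 0], [-0.15, -0.7, 0, 0]])

```text
clock: 2.65
tcp_pos: [547.8, -6.8, 303.7]
tool_rot: [[-0.941, -0.34, -0.0], [-0.34, 0.941, 0.0], [0.0, 0.0, -1.0]]
contact_force: [0.4, 0.7, -0.2]
finger_gap: 0.997
```

```bash
python3 go.py 644 -149 180 200
```

```text
clk 2.65 pos [547.8  -6.8 303.7] th 199.86 gap 0.997 F [ 0.4  0.7 -0.2]
units tool xyz [-1.054 -4.16   3.092] twist -0.14
```

send_rows(increments=[[-0.21, -0.83, 0.3, 0], [-0.21, -0.83, 0.3, 0], [-0.21, -0.83, 0.3, 0], [-0.21, -0.83, 0.3, 0], [-0.21, -0.83, 0.3, 0]])

```text
clock: 3.07
tcp_pos: [643.9, -148.9, 243.0]
tool_rot: [[-0.941, -0.34, -0.0], [-0.34, 0.941, 0.0], [0.0, 0.0, -1.0]]
contact_force: [0.2, 0.2, 0.1]
finger_gap: 1.002
```

send_rows(increments=[[0, 0, 0.4, 0], [0, 0, 0.4, 0], [0, 0, 0.4, 0], [0, 0, 0.2, 0], [0, 0, 0, 0]])

```text
clock: 3.48
tcp_pos: [642.4, -147.0, 185.9]
tool_rot: [[-0.94, -0.34, -0.003], [-0.34, 0.94, 0.001], [0.003, 0.002, -1.0]]
contact_force: [-0.7, -0.6, -0.1]
finger_gap: 1.003
```

```bash
python3 go.py 644.2 -149 107 200
python3 - <<'E'
from h import *
cv2.imwrite("pics/w1.png",ctrl.grab_frame("wrist")[:,:,::-1])
m=ctrl.camera_model("wrist");print([proj(m,(644.2,-149,z)).round() for z in(67,43)])
E
```

```text
clk 3.48 pos [ 642.4 -147.   185.9] th 199.87 gap 1.003 F [-0.7 -0.6 -0.1]
units tool xyz [-0.03  -0.065  1.973] twist -0.13
[array([256., 224.]), array([256., 211.])]
```

View pics/w1.png

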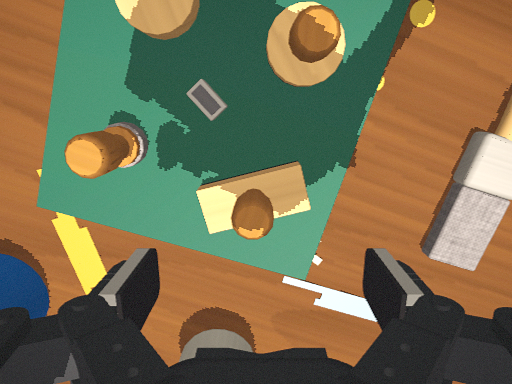

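send_rows(increments=[[0, -0.03, 0.5, 0], [0, -0.02, 0.5, 0], [0, 0, 0.5, 0], [0, 0, 0.45, 0], [0, 0, 0, 0]])

```text
clock: 3.95
tcp_pos: [643.0, -148.7, 107.9]
tool_rot: [[-0.94, -0.34, -0.003], [-0.34, 0.94, 0.001], [0.003, 0.002, -1.0]]
contact_force: [-1.7, 0.7, 0.1]
finger_gap: 1.0
```

send_rows(increments=[[0, 0, 0, 0], [0, 0, 0, 0], [0, 0, 0, 0], [0, 0, 0, 0], [0, 0, 0, 0]], hand=1)

```text
clock: 4.37
tcp_pos: [644.4, -149.3, 110.9]
tool_rot: [[-0.94, -0.34, 0.001], [-0.34, 0.94, -0.001], [-0.001, -0.001, -1.0]]
contact_force: [0.0, 0.6, 2.5]
finger_gap: 0.298
```

send_rows(increments=[[0, 0, 0, 0], [0, 0, 0, 0], [0, 0, 0, 0], [0, 0, 0, 0], [0, 0, 0, 0]])

```text
clock: 4.78
tcp_pos: [644.4, -149.3, 111.1]
tool_rot: [[-0.94, -0.34, 0.001], [-0.34, 0.94, -0.0], [-0.001, -0.001, -1.0]]
contact_force: [-2.4, 1.8, 10.9]
finger_gap: 0.284
```

```bash
python3 go.py 644.2 -149 107 200
```

```text
clk 4.78 pos [ 644.4 -149.3  111.1] th 199.87 gap 0.284 F [-2.4  1.8 10.9]
units tool xyz [0.002 0.009 0.103] twist -0.13
```

send_rows(increments=[[0, 0, -0.2, 0], [0, 0, -0.4, 0], [0, 0, -0.5, 0], [0, 0, -0.4, 0], [0, 0, 0, 0]])

```text
clock: 5.2
tcp_pos: [645.4, -149.6, 173.8]
tool_rot: [[-0.94, -0.34, 0.005], [-0.34, 0.94, -0.002], [-0.004, -0.003, -1.0]]
contact_force: [0.8, -0.3, -0.6]
finger_gap: 0.286
```

```bash
python3 go.py 625.3 189.6 180 156.8
python3 - <<'E'
from h import *
w=ctrl.grab_frame("wrist");s=ctrl.grab_frame("side")
cv2.imwrite("pics/w2.png",w[:,:,::-1]);cv2.imwrite("pics/s2.png",s[100:300,200:450,::-1].repeat(2,0).repeat(2,1))
E
```

```text
clk 5.2 pos [ 645.4 -149.6  173.8] th 199.87 gap 0.286 F [ 0.8 -0.3 -0.6]
units tool xyz [-2.412  8.145 -0.172] twist 43.07
```

View pics/w2.png

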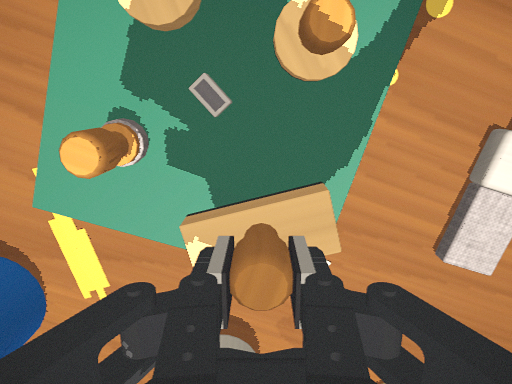

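View pics/s2.png

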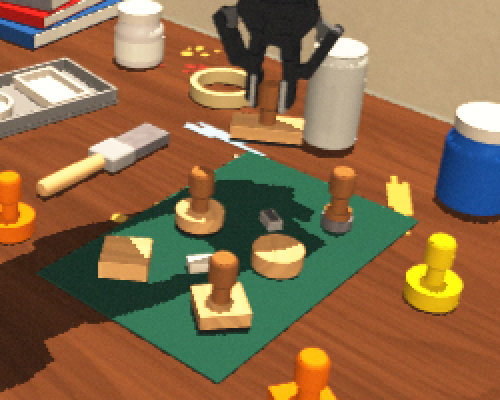

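Run:
```python
from h import *
m=ctrl.camera_model("wrist")
a,b,c=[ray(m,u,v,85) for u,v in((181,217),(327,183),(341,250))]
d=b-a;print(a,b,c,np.linalg.norm(d),np.degrees(np.arctan2(d[1],d[0]))%180)
```

```text
[ 642.40789677 -190.03216769   85.        ] [ 603.07972383 -130.56781725   85.        ] [ 632.11780259 -110.89920475   85.        ] 71.29315646873884 123.47961223878666
```

send_rows(increments=[[0, 0, -0.1, 7.1], [0, 0, 0, 7.1], [0, 0, 0, 7.1], [0, 0, 0, 7.1], [0, 0, 0, 7.1]])

```text
clock: 5.72
tcp_pos: [643.4, -149.0, 172.7]
tool_rot: [[-0.961, 0.275, -0.002], [0.275, 0.961, 0.001], [0.002, 0.0, -1.0]]
contact_force: [-0.5, -0.7, -1.0]
finger_gap: 0.28
```

send_rows(increments=[[0, 0, 0, 7.1], [0, 0, 0, 0], [0, 0, 0, 0]])

```text
clock: 5.97
tcp_pos: [643.6, -149.1, 173.0]
tool_rot: [[-0.924, 0.383, -0.001], [0.383, 0.924, 0.0], [0.001, -0.0, -1.0]]
contact_force: [-0.2, 1.0, -0.8]
finger_gap: 0.288
```

```bash
python3 go.py 625.3 189.6 180 156.8
```

```text
clk 5.97 pos [ 643.6 -149.1  173. ] th 157.5 gap 0.288 F [-0.2  1.  -0.8]
units tool xyz [ 3.663  7.647 -0.17 ] twist 0.7
```

send_rows(increments=[[0.1, 0.2, -0.05, 0], [0.2, 0.4, -0.05, 0], [0.26, 0.55, -0.05, 0], [0.26, 0.55, 0, 0], [0.26, 0.55, 0, 0]])

```text
clock: 6.38
tcp_pos: [638.6, -48.0, 180.0]
tool_rot: [[-0.924, 0.383, -0.0], [0.383, 0.924, 0.0], [0.0, 0.0, -1.0]]
contact_force: [0.6, 1.2, -0.5]
finger_gap: 0.286
```

send_rows(increments=[[0.26, 0.55, 0, 0], [0.26, 0.55, 0, 0], [0.26, 0.55, 0, 0], [0.26, 0.55, 0, 0], [0.26, 0.55, 0, 0]])

```text
clock: 6.8
tcp_pos: [632.9, 73.9, 179.9]
tool_rot: [[-0.924, 0.383, -0.0], [0.383, 0.924, 0.0], [0.0, -0.0, -1.0]]
contact_force: [0.3, -0.4, -0.2]
finger_gap: 0.283
```

send_rows(increments=[[0.26, 0.55, 0, 0], [0.26, 0.55, 0, 0], [0.26, 0.55, 0, 0], [0.2, 0.4, 0, 0], [0.1, 0.2, 0, 0]])

```text
clock: 7.22
tcp_pos: [627.7, 174.5, 179.8]
tool_rot: [[-0.924, 0.382, -0.0], [0.382, 0.924, 0.0], [0.0, 0.0, -1.0]]
contact_force: [-0.5, -0.3, -0.6]
finger_gap: 0.281
```

```bash
python3 go.py 625.3 189.6 113 157.5
```

```text
clk 7.22 pos [627.7 174.5 179.8] th 157.56 gap 0.281 F [-0.5 -0.3 -0.6]
units tool xyz [0.198 0.326 1.671] twist 0.06
```

send_rows(increments=[[0.1, 0.16, 0.3, 0], [0.1, 0.16, 0.3, 0], [0, 0, 0.2, 0], [0, 0, 0, 0], [0, 0, 0, 0]])

```text
clock: 7.63
tcp_pos: [625.6, 185.8, 146.8]
tool_rot: [[-0.922, 0.387, -0.002], [0.387, 0.922, -0.001], [0.002, -0.001, -1.0]]
contact_force: [-0.2, -0.3, -0.8]
finger_gap: 0.279
```

```bash
python3 go.py 625.3 189.6 117 157.5
python3 - <<'E'
from h import *
m=ctrl.camera_model("wrist");w=ctrl.grab_frame("wrist")
t=ctrl.grab_frame("top")
cv2.imwrite("pics/w3.png",w[:,:,::-1]);cv2.imwrite("pics/t3.png",cv2.resize(t[110:270,100:230,::-1],None,fx=3.5,fy=3.5))
E
```

```text
clk 7.63 pos [625.6 185.8 146.8] th 157.25 gap 0.279 F [-0.2 -0.3 -0.8]
units tool xyz [0.043 0.085 0.745] twist -0.25
```

View pics/w3.png

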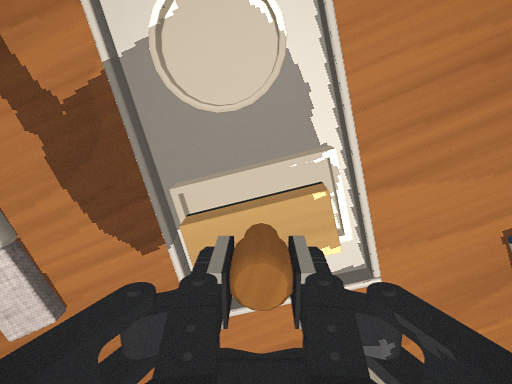

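View pics/t3.png

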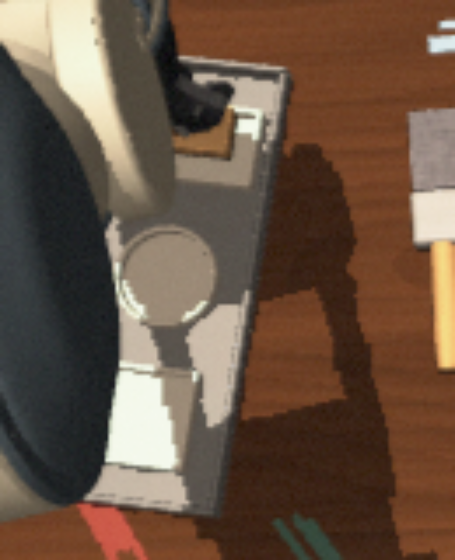

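send_rows(increments=[[0.04, 0.08, 0.1, 0], [0, 0, 0.2, 0], [0, 0, 0.2, 0], [0, 0, 0.1, 0], [0, 0, 0, 0]])

```text
clock: 8.15
tcp_pos: [625.1, 190.0, 122.4]
tool_rot: [[-0.922, 0.386, -0.002], [0.386, 0.922, -0.0], [0.002, -0.001, -1.0]]
contact_force: [-0.0, 0.2, -1.3]
finger_gap: 0.285
```

```bash
python3 go.py 625.3 189.6 117 157.5
```

```text
clk 8.15 pos [625.1 190.  122.4] th 157.27 gap 0.285 F [-0.   0.2 -1.3]
units tool xyz [-0.01  -0.008  0.135] twist -0.23
```

send_rows(increments=[[0, 0, 0.05, 0], [0, 0, 0.05, 0], [0, 0, 0, 0], [0, 0, 0, 0]])

```text
clock: 8.48
tcp_pos: [625.8, 190.3, 120.0]
tool_rot: [[-0.922, 0.386, 0.0], [0.386, 0.922, 0.0], [-0.0, 0.0, -1.0]]
contact_force: [0.7, 0.3, -1.4]
finger_gap: 0.281
```

send_rows(increments=[[0, 0, 0.03, 0], [0, 0, 0, 0], [0, 0, 0, 0]])

```text
clock: 8.73
tcp_pos: [625.7, 190.2, 118.8]
tool_rot: [[-0.922, 0.386, 0.0], [0.386, 0.922, 0.0], [-0.0, 0.0, -1.0]]
contact_force: [-0.1, -0.3, 0.1]
finger_gap: 0.283
```

send_rows(increments=[[0, 0, 0.05, 0], [0, 0, 0, 0], [0, 0, 0, 0]])

```text
clock: 8.98
tcp_pos: [625.9, 190.4, 117.2]
tool_rot: [[-0.922, 0.386, 0.001], [0.386, 0.922, 0.0], [-0.001, 0.001, -1.0]]
contact_force: [-0.8, 1.3, 7.2]
finger_gap: 0.281
```

send_rows(increments=[[0, 0, 0.03, 0], [0, 0, 0, 0], [0, 0, 0, 0]])

```text
clock: 9.23
tcp_pos: [626.0, 190.3, 117.1]
tool_rot: [[-0.922, 0.386, 0.001], [0.386, 0.922, 0.0], [-0.001, 0.001, -1.0]]
contact_force: [-7.0, -1.5, 23.5]
finger_gap: 0.284
```

send_rows(increments=[[0, 0, -0.05, 0], [0, 0, 0, 0], [0, 0, 0, 0]])

```text
clock: 9.48
tcp_pos: [625.7, 190.2, 117.4]
tool_rot: [[-0.922, 0.386, 0.0], [0.386, 0.922, 0.0], [-0.0, 0.0, -1.0]]
contact_force: [0.3, 0.1, -1.9]
finger_gap: 0.283
```

send_rows(increments=[[0, 0, 0, 0], [0, 0, 0, 0], [0, 0, 0, 0], [0, 0, 0, 0], [0, 0, 0, 0]], hand=-1)

```text
clock: 9.9
tcp_pos: [625.7, 190.2, 117.4]
tool_rot: [[-0.922, 0.386, -0.0], [0.386, 0.922, -0.0], [0.0, -0.0, -1.0]]
contact_force: [-0.2, 0.6, -0.2]
finger_gap: 0.963
```

send_rows(increments=[[0, 0, 0, 0], [0, 0, -0.3, 0], [0, 0, -0.6, 0], [0, 0, -0.7, 0], [0, 0, -0.4, 0]])

```text
clock: 10.32
tcp_pos: [626.4, 190.4, 201.0]
tool_rot: [[-0.922, 0.386, 0.003], [0.386, 0.922, 0.001], [-0.002, 0.002, -1.0]]
contact_force: [1.0, 0.3, 0.3]
finger_gap: 1.002
```

```bash
python3 go.py 536.5 -152 180 160
python3 - <<'E'
from h import *
m=ctrl.camera_model("wrist");w=ctrl.grab_frame("wrist")
cv2.imwrite("pics/w4.png",w[:,:,::-1])
E
```

```text
clk 10.32 pos [626.4 190.4 201. ] th 157.27 gap 1.002 F [1.  0.3 0.3]
units tool xyz [-1.234 -8.764  0.513] twist -2.73
```

View pics/w4.png

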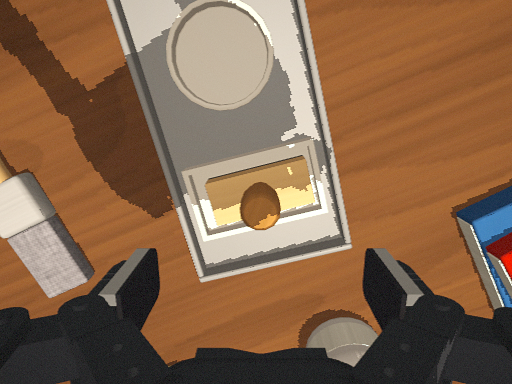

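The long stamp is seated in its pocket (block around (262,190) px, inside the white rim). Next is the round one.

send_rows(increments=[[-0.05, -0.4, 0, 0], [-0.1, -0.7, 0, 0], [-0.1, -0.7, 0, 0], [-0.1, -0.7, 0, 0], [-0.1, -0.7, 0, 0]])

```text
clock: 10.78
tcp_pos: [592.0, 63.8, 197.7]
tool_rot: [[-0.922, 0.386, -0.0], [0.386, 0.922, -0.0], [0.0, -0.0, -1.0]]
contact_force: [1.2, -0.7, 0.4]
finger_gap: 1.0
```

send_rows(increments=[[-0.1, -0.7, 0, 0], [-0.1, -0.7, 0, 0], [-0.1, -0.7, 0, 0], [-0.1, -0.7, 0, 0], [-0.1, -0.7, 0, 0]])

```text
clock: 11.2
tcp_pos: [556.3, -73.1, 197.7]
tool_rot: [[-0.922, 0.386, -0.0], [0.386, 0.922, -0.0], [0.0, -0.0, -1.0]]
contact_force: [1.0, 0.2, 0.3]
finger_gap: 1.0
```

send_rows(increments=[[-0.1, -0.7, 0.1, 0], [-0.1, -0.7, 0.2, 0], [-0.06, -0.4, 0.2, 0], [0, 0, 0, 0]])

```text
clock: 11.53
tcp_pos: [537.4, -144.9, 176.6]
tool_rot: [[-0.921, 0.389, -0.002], [0.389, 0.921, 0.0], [0.002, -0.001, -1.0]]
contact_force: [-0.2, -0.8, -0.5]
finger_gap: 0.997
```

```bash
python3 go.py 536.4 -152.2 109 157
python3 - <<'E'
from h import *
m=ctrl.camera_model("wrist");w=ctrl.grab_frame("wrist");print(proj(m,(536.4,-152.2,67)))
cv2.imwrite("pics/w5.png",w[:,:,::-1])
E
```

```text
clk 11.53 pos [ 537.4 -144.9  176.6] th 157.11 gap 0.997 F [-0.2 -0.8 -0.5]
units tool xyz [-0.05  -0.177  1.689] twist 0.11
[250.344766   232.41003422]
```

View pics/w5.png

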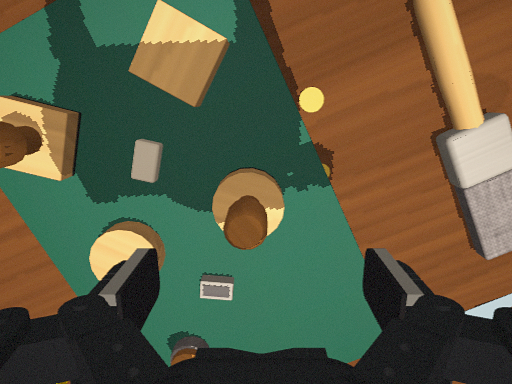

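send_rows(increments=[[-0.04, -0.15, 0.4, 0], [0, 0, 0.4, 0], [0, 0, 0.45, 0], [0, 0, 0.35, 0], [0, 0, 0, 0]])

```text
clock: 12.0
tcp_pos: [537.2, -147.1, 111.7]
tool_rot: [[-0.923, 0.386, -0.003], [0.386, 0.923, 0.001], [0.003, 0.0, -1.0]]
contact_force: [-1.3, -0.2, -0.5]
finger_gap: 1.001
```

send_rows(increments=[[0, 0, 0, 0], [0, 0, 0, 0]])

```text
clock: 12.17
tcp_pos: [538.6, -147.9, 114.4]
tool_rot: [[-0.923, 0.386, 0.001], [0.386, 0.923, -0.0], [-0.001, 0.0, -1.0]]
contact_force: [-0.5, -1.2, 0.4]
finger_gap: 1.0
```

```bash
python3 go.py 536.4 -152.2 109 157
```

```text
clk 12.17 pos [ 538.6 -147.9  114.4] th 157.3 gap 1.0 F [-0.5 -1.2  0.4]
units tool xyz [ 0.009 -0.121  0.136] twist 0.3
```

send_rows(increments=[[0, -0.12, 0.13, 0], [0, 0, 0, 0], [0, 0, 0, 0]])

```text
clock: 12.42
tcp_pos: [536.3, -152.9, 108.6]
tool_rot: [[-0.922, 0.387, 0.0], [0.387, 0.922, -0.0], [-0.0, -0.0, -1.0]]
contact_force: [-0.4, -0.1, -0.8]
finger_gap: 0.999
```

send_rows(increments=[[0, 0, 0, 0], [0, 0, 0, 0], [0, 0, 0, 0], [0, 0, 0, 0], [0, 0, 0, 0]], hand=1)

```text
clock: 12.83
tcp_pos: [536.3, -152.6, 108.3]
tool_rot: [[-0.922, 0.386, 0.0], [0.386, 0.922, -0.0], [-0.0, -0.0, -1.0]]
contact_force: [-0.4, -0.2, -0.3]
finger_gap: 0.301
```

send_rows(increments=[[0, 0, 0, 0], [0, 0, 0, 0], [0, 0, 0, 0]])

```text
clock: 13.08
tcp_pos: [536.3, -152.6, 108.4]
tool_rot: [[-0.922, 0.386, 0.0], [0.386, 0.922, -0.0], [-0.0, 0.0, -1.0]]
contact_force: [0.1, 0.9, 2.7]
finger_gap: 0.282
```

send_rows(increments=[[0, 0, -0.2, 0], [0, 0, -0.4, 0], [0, 0, -0.5, 0], [0, 0, -0.5, 0], [0, 0, 0, 0]])

```text
clock: 13.5
tcp_pos: [537.5, -153.1, 176.0]
tool_rot: [[-0.922, 0.386, 0.004], [0.386, 0.922, -0.002], [-0.005, 0.0, -1.0]]
contact_force: [1.9, -0.2, 0.7]
finger_gap: 0.286
```

```bash
python3 go.py 525.5 204.2 175 157
python3 - <<'E'
from h import *
m=ctrl.camera_model("wrist");w=ctrl.grab_frame("wrist")
cv2.imwrite("pics/w6.png",w[:,:,::-1])
E
```

```text
clk 13.5 pos [ 537.5 -153.1  176. ] th 157.27 gap 0.286 F [ 1.9 -0.2  0.7]
units tool xyz [3.729e+00 8.123e+00 6.000e-03] twist 0.27
```

View pics/w6.png

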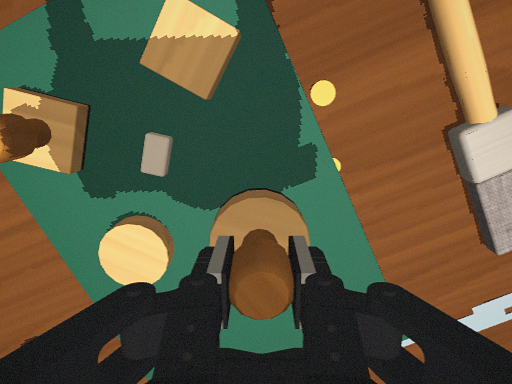

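send_rows(increments=[[0.1, 0.2, 0, 0], [0.2, 0.4, 0, 0], [0.27, 0.6, 0, 0], [0.27, 0.6, 0, 0], [0.27, 0.6, 0, 0]])

```text
clock: 13.97
tcp_pos: [531.5, -45.3, 171.3]
tool_rot: [[-0.922, 0.387, -0.002], [0.387, 0.922, 0.0], [0.002, -0.0, -1.0]]
contact_force: [-0.6, -0.1, -0.6]
finger_gap: 0.283
```

send_rows(increments=[[0.27, 0.6, 0, 0], [0.27, 0.6, 0, 0], [0.27, 0.6, 0, 0], [0.27, 0.6, 0, 0], [0.27, 0.6, 0, 0]])

```text
clock: 14.38
tcp_pos: [527.9, 86.4, 171.3]
tool_rot: [[-0.922, 0.386, -0.002], [0.386, 0.922, -0.0], [0.002, -0.001, -1.0]]
contact_force: [0.0, -0.8, 0.1]
finger_gap: 0.284
```

send_rows(increments=[[0.27, 0.6, 0, 0], [0.27, 0.6, 0, 0], [0.27, 0.55, 0, 0], [0.2, 0.4, 0, 0], [0, 0, 0, 0]])

```text
clock: 14.8
tcp_pos: [523.7, 182.7, 171.3]
tool_rot: [[-0.923, 0.384, -0.002], [0.384, 0.923, 0.0], [0.002, -0.0, -1.0]]
contact_force: [-1.0, 0.4, -1.5]
finger_gap: 0.284
```

```bash
python3 go.py 525.5 204.2 114.5 157
```

```text
clk 14.8 pos [523.7 182.7 171.3] th 157.41 gap 0.284 F [-1.   0.4 -1.5]
units tool xyz [0.162 0.514 1.42 ] twist 0.41
```

send_rows(increments=[[0.1, 0.3, 0.2, 0], [0.05, 0.2, 0.3, 0], [0, 0, 0.2, 0], [0, 0, 0, 0], [0, 0, 0, 0]])

```text
clock: 15.22
tcp_pos: [526.7, 199.8, 143.2]
tool_rot: [[-0.922, 0.387, -0.002], [0.387, 0.922, -0.001], [0.002, -0.001, -1.0]]
contact_force: [0.3, 0.5, -0.5]
finger_gap: 0.282
```

send_rows(increments=[[0, 0, 0, 0], [0, 0, 0, 0]])

```text
clock: 15.38
tcp_pos: [527.3, 199.9, 144.5]
tool_rot: [[-0.922, 0.387, 0.0], [0.387, 0.922, 0.0], [-0.0, 0.0, -1.0]]
contact_force: [0.2, 0.1, -0.6]
finger_gap: 0.282
```

```bash
python3 go.py 525.5 204.2 114.5 157
python3 - <<'E'
from h import *
w=ctrl.grab_frame("wrist")
cv2.imwrite("pics/w7.png",w[:,:,::-1])
E
```

```text
clk 15.38 pos [527.3 199.9 144.5] th 157.23 gap 0.282 F [ 0.2  0.1 -0.6]
units tool xyz [0.085 0.082 0.75 ] twist 0.23
```

View pics/w7.png

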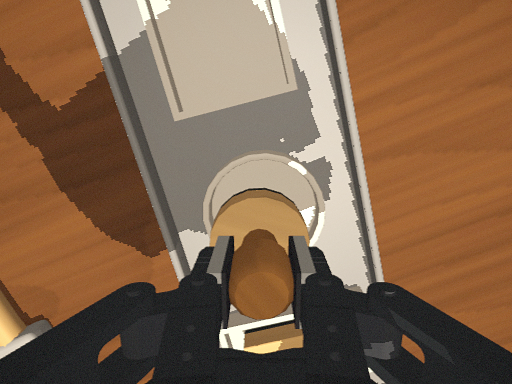

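send_rows(increments=[[0.08, 0.08, 0.15, 0], [0, 0, 0.2, 0], [0, 0, 0.2, 0], [0, 0, 0.05, 0], [0, 0, 0, 0]])

```text
clock: 15.85
tcp_pos: [524.9, 204.4, 119.2]
tool_rot: [[-0.922, 0.386, -0.002], [0.386, 0.922, -0.0], [0.001, -0.001, -1.0]]
contact_force: [-0.6, 0.2, 0.3]
finger_gap: 0.279
```

send_rows(increments=[[0, 0, 0.05, 0], [0, 0, 0, 0], [0, 0, 0, 0]])

```text
clock: 16.1
tcp_pos: [525.5, 204.5, 118.4]
tool_rot: [[-0.922, 0.386, 0.0], [0.386, 0.922, 0.0], [-0.0, 0.0, -1.0]]
contact_force: [0.6, -0.6, -0.5]
finger_gap: 0.286
```

```bash
python3 go.py 525.5 204.2 114.5 157
```

```text
clk 16.1 pos [525.5 204.5 118.4] th 157.27 gap 0.286 F [ 0.6 -0.6 -0.5]
units tool xyz [-0.003 -0.007  0.096] twist 0.27
```

send_rows(increments=[[0, 0, 0.05, 0], [0, 0, 0.03, 0], [0, 0, 0, 0], [0, 0, 0, 0]])

```text
clock: 16.43
tcp_pos: [525.4, 204.5, 115.0]
tool_rot: [[-0.922, 0.386, -0.0], [0.386, 0.922, -0.0], [0.0, -0.0, -1.0]]
contact_force: [0.2, -0.1, -0.3]
finger_gap: 0.286
```

send_rows(increments=[[0, 0, 0.02, 0], [0, 0, 0, 0], [0, 0, 0, 0]])

```text
clock: 16.68
tcp_pos: [525.5, 204.5, 114.4]
tool_rot: [[-0.922, 0.386, 0.0], [0.386, 0.922, -0.0], [-0.0, 0.0, -1.0]]
contact_force: [0.4, -0.3, 2.4]
finger_gap: 0.284
```

Touchdown at the predicted height; releasing.

send_rows(increments=[[0, 0, 0, 0], [0, 0, 0, 0], [0, 0, 0, 0], [0, 0, 0, 0], [0, 0, 0, 0]], hand=-1)

```text
clock: 17.1
tcp_pos: [525.4, 204.5, 114.3]
tool_rot: [[-0.922, 0.386, -0.0], [0.386, 0.922, -0.0], [0.0, -0.0, -1.0]]
contact_force: [-0.4, -0.0, -0.8]
finger_gap: 0.966
```

send_rows(increments=[[0, 0, 0, 0], [0, 0, -0.3, 0], [0, 0, -0.6, 0], [0, 0, -0.7, 0], [0, 0, -0.4, 0]])

```text
clock: 17.52
tcp_pos: [525.9, 204.6, 196.5]
tool_rot: [[-0.922, 0.386, 0.002], [0.386, 0.922, 0.0], [-0.001, 0.001, -1.0]]
contact_force: [0.6, 0.3, 0.2]
finger_gap: 1.005
```

```bash
python3 go.py 438.2 -265.7 180 163
python3 - <<'E'
from h import *
w=ctrl.grab_frame("wrist")
cv2.imwrite("pics/w8.png",w[:,:,::-1])
E
```

```text
clk 17.52 pos [525.9 204.6 196.5] th 157.27 gap 1.005 F [0.6 0.3 0.2]
units tool xyz [ -2.521 -11.692   0.404] twist -5.73
```

View pics/w8.png

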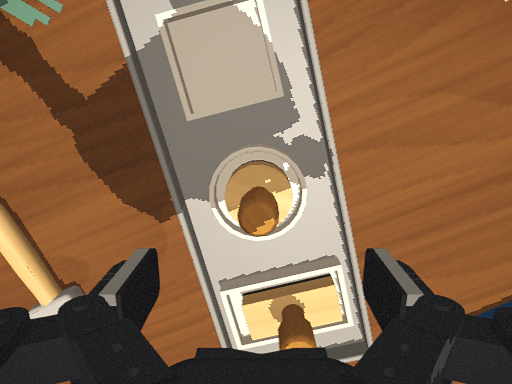

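send_rows(increments=[[-0.1, -0.4, 0, 0], [-0.15, -0.7, 0, 0], [-0.15, -0.7, 0, 0], [-0.15, -0.7, 0, 0], [-0.15, -0.7, 0, 0]])

```text
clock: 17.98
tcp_pos: [501.3, 74.5, 194.2]
tool_rot: [[-0.923, 0.386, -0.0], [0.386, 0.923, -0.0], [-0.0, -0.0, -1.0]]
contact_force: [0.7, 0.7, 0.4]
finger_gap: 1.0
```

send_rows(increments=[[-0.15, -0.7, 0, 0], [-0.15, -0.7, 0, 0], [-0.15, -0.7, 0, 0], [-0.15, -0.7, 0, 0], [-0.15, -0.7, 0, 0]])

```text
clock: 18.4
tcp_pos: [474.9, -66.4, 194.2]
tool_rot: [[-0.922, 0.386, 0.0], [0.386, 0.922, -0.0], [-0.0, -0.0, -1.0]]
contact_force: [0.2, -0.3, 0.5]
finger_gap: 1.0
```

send_rows(increments=[[-0.15, -0.7, 0, 0], [-0.15, -0.7, 0, 0], [-0.15, -0.7, 0, 0], [-0.15, -0.7, 0, 0], [-0.15, -0.7, 0, 0]])

```text
clock: 18.82
tcp_pos: [448.4, -207.2, 194.2]
tool_rot: [[-0.922, 0.386, -0.0], [0.386, 0.922, 0.0], [0.0, 0.0, -1.0]]
contact_force: [0.5, -0.1, 0.1]
finger_gap: 0.998
```

send_rows(increments=[[-0.15, -0.7, 0.1, 0], [-0.15, -0.7, 0.1, 0], [-0.05, -0.2, 0.1, 0], [0, 0, 0, 0], [0, 0, 0, 0]])

```text
clock: 19.23
tcp_pos: [436.8, -269.9, 182.0]
tool_rot: [[-0.922, 0.387, -0.001], [0.387, 0.922, 0.001], [0.001, 0.0, -1.0]]
contact_force: [-0.7, 0.8, -0.1]
finger_gap: 1.001
```

```bash
python3 go.py 438.2 -265.7 109 157.3
python3 - <<'E'
from h import *
w=ctrl.grab_frame("wrist");m=ctrl.camera_model("wrist");print(proj(m,(438.2,-265.7,67)))
cv2.imwrite("pics/w9.png",w[:,:,::-1])
E
```

```text
clk 19.23 pos [ 436.8 -269.9  182. ] th 157.21 gap 1.001 F [-0.7  0.8 -0.1]
units tool xyz [0.008 0.109 1.824] twist -0.09
[269.41101651 225.04091418]
```

View pics/w9.png

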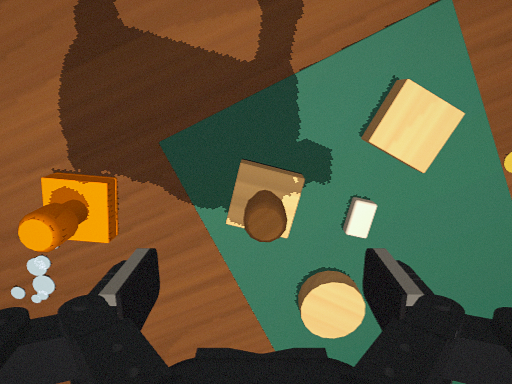

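send_rows(increments=[[0, 0.09, 0.4, 0], [0, 0, 0.5, 0], [0, 0, 0.5, 0], [0, 0, 0.3, 0], [0, 0, 0, 0]])

```text
clock: 19.7
tcp_pos: [438.0, -265.0, 112.6]
tool_rot: [[-0.923, 0.385, -0.003], [0.385, 0.923, 0.002], [0.003, 0.001, -1.0]]
contact_force: [-0.9, 0.3, 0.1]
finger_gap: 1.0
```

send_rows(increments=[[0, 0, 0, 0], [0, 0, 0, 0]])

```text
clock: 19.87
tcp_pos: [439.0, -266.5, 115.1]
tool_rot: [[-0.923, 0.386, 0.001], [0.386, 0.923, -0.0], [-0.001, -0.0, -1.0]]
contact_force: [0.3, -0.7, 0.8]
finger_gap: 0.998
```

```bash
python3 go.py 438.2 -265.7 109 157.3
```

```text
clk 19.87 pos [ 439.  -266.5  115.1] th 157.32 gap 0.998 F [ 0.3 -0.7  0.8]
units tool xyz [0.025 0.01  0.153] twist 0.02
```

send_rows(increments=[[0.02, 0, 0.15, 0], [0, 0, 0, 0], [0, 0, 0, 0]])

```text
clock: 20.12
tcp_pos: [437.8, -266.6, 108.5]
tool_rot: [[-0.922, 0.386, 0.0], [0.386, 0.922, -0.0], [-0.0, -0.0, -1.0]]
contact_force: [0.5, -0.6, -0.5]
finger_gap: 0.999
```

send_rows(increments=[[0, 0, 0, 0], [0, 0, 0, 0], [0, 0, 0, 0], [0, 0, 0, 0], [0, 0, 0, 0]], hand=1)

```text
clock: 20.53
tcp_pos: [437.8, -266.7, 108.3]
tool_rot: [[-0.922, 0.386, 0.0], [0.386, 0.922, -0.0], [-0.0, -0.0, -1.0]]
contact_force: [0.4, -0.6, 0.9]
finger_gap: 0.296
```

send_rows(increments=[[0, 0, 0, 0], [0, 0, 0, 0], [0, 0, 0, 0]])

```text
clock: 20.78
tcp_pos: [437.8, -266.7, 108.4]
tool_rot: [[-0.922, 0.386, 0.0], [0.386, 0.922, -0.0], [-0.0, -0.0, -1.0]]
contact_force: [-1.4, 0.2, 5.6]
finger_gap: 0.28
```

send_rows(increments=[[0, 0, -0.2, 0], [0, 0, -0.4, 0], [0, 0, -0.5, 0], [0, 0, -0.5, 0], [0, 0, 0, 0]])

```text
clock: 21.2
tcp_pos: [438.8, -267.3, 175.6]
tool_rot: [[-0.922, 0.386, 0.003], [0.386, 0.922, -0.003], [-0.004, -0.001, -1.0]]
contact_force: [2.1, -1.6, -0.7]
finger_gap: 0.286
```

```bash
python3 go.py 426.6 220.1 175 184.9
python3 - <<'E'
from h import *
w=ctrl.grab_frame("wrist");m=ctrl.camera_model("wrist");np.save("m10.npy",np.array(m["pose"]))
cv2.imwrite("pics/w10.png",w[:,:,::-1])
E
```

```text
clk 21.2 pos [ 438.8 -267.3  175.6] th 157.28 gap 0.286 F [ 2.1 -1.6 -0.7]
units tool xyz [ 4.988 11.122 -0.018] twist -27.62
```

View pics/w10.png

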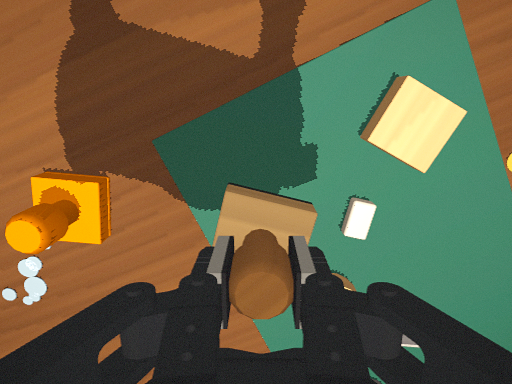

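Run:
```python
from h import *
m=ctrl.camera_model("wrist")
a,b=ray(m,226,191,89),ray(m,315,212,89);d=b-a;print(np.linalg.norm(d),np.degrees(np.arctan2(d[1],d[0]))%90)
```

```text
43.41080364430867 53.45512768933585
```

send_rows(increments=[[0, 0, 0, -7], [0, 0, 0, -7], [0, 0, 0, -7], [0, 0, 0, -6.6], [0, 0, 0, 0]])

```text
clock: 21.67
tcp_pos: [437.5, -266.4, 171.7]
tool_rot: [[-0.996, -0.091, -0.001], [-0.091, 0.996, 0.001], [0.001, 0.001, -1.0]]
contact_force: [0.4, -0.3, -0.3]
finger_gap: 0.283
```

```bash
python3 go.py 426.6 220.1 175 184.9
```

```text
clk 21.67 pos [ 437.5 -266.4  171.7] th 185.22 gap 0.283 F [ 0.4 -0.3 -0.3]
units tool xyz [-0.836 12.137 -0.074] twist 0.32
```

send_rows(increments=[[0, 0.2, 0, 0], [0, 0.4, 0, 0], [-0.05, 0.65, 0, 0], [-0.05, 0.65, 0, 0], [-0.05, 0.65, 0, 0]])

```text
clock: 22.08
tcp_pos: [434.2, -162.2, 172.1]
tool_rot: [[-0.997, -0.081, -0.001], [-0.081, 0.997, 0.001], [0.001, 0.001, -1.0]]
contact_force: [-0.2, 0.4, -0.2]
finger_gap: 0.285
```

send_rows(increments=[[-0.05, 0.65, 0, 0], [-0.05, 0.65, 0, 0], [-0.05, 0.65, 0, 0], [-0.05, 0.65, 0, 0], [-0.05, 0.65, 0, 0]])

```text
clock: 22.5
tcp_pos: [432.8, -31.7, 172.2]
tool_rot: [[-0.997, -0.082, -0.001], [-0.082, 0.997, 0.0], [0.001, 0.0, -1.0]]
contact_force: [0.7, -0.4, -1.3]
finger_gap: 0.285
```

send_rows(increments=[[-0.05, 0.65, 0, 0], [-0.05, 0.65, 0, 0], [-0.05, 0.65, 0, 0], [-0.05, 0.65, 0, 0], [-0.05, 0.65, 0, 0]])

```text
clock: 22.92
tcp_pos: [431.4, 98.4, 172.2]
tool_rot: [[-0.997, -0.082, -0.001], [-0.082, 0.997, 0.0], [0.001, 0.0, -1.0]]
contact_force: [0.7, -0.4, -0.7]
finger_gap: 0.283
```

send_rows(increments=[[-0.05, 0.65, 0, 0], [-0.05, 0.65, 0, 0], [-0.05, 0.65, 0, 0], [0, 0.4, 0, 0], [0, 0, 0, 0]])

```text
clock: 23.33
tcp_pos: [429.4, 193.5, 172.2]
tool_rot: [[-0.996, -0.084, -0.0], [-0.084, 0.996, 0.0], [0.0, 0.0, -1.0]]
contact_force: [-0.8, -0.8, -1.2]
finger_gap: 0.282
```

```bash
python3 go.py 426.6 220.1 114.5 184.9
```

```text
clk 23.33 pos [429.4 193.5 172.2] th 184.84 gap 0.282 F [-0.8 -0.8 -1.2]
units tool xyz [0.014 0.667 1.443] twist -0.06
```

send_rows(increments=[[0, 0.3, 0.2, 0], [0, 0.3, 0.3, 0], [0, 0.06, 0.2, 0], [0, 0, 0, 0], [0, 0, 0, 0]])

```text
clock: 23.75
tcp_pos: [428.0, 216.4, 143.7]
tool_rot: [[-0.996, -0.084, -0.002], [-0.084, 0.996, -0.001], [0.002, -0.001, -1.0]]
contact_force: [-0.1, 0.1, -1.3]
finger_gap: 0.283
```

send_rows(increments=[[0, 0, 0, 0], [0, 0, 0, 0]])

```text
clock: 23.92
tcp_pos: [428.8, 216.3, 144.6]
tool_rot: [[-0.996, -0.084, 0.0], [-0.084, 0.996, 0.0], [-0.0, 0.0, -1.0]]
contact_force: [-0.6, 1.0, -1.2]
finger_gap: 0.285
```

```bash
python3 go.py 426.6 220.1 114.5 184.9
python3 - <<'E'
from h import *
w=ctrl.grab_frame("wrist")
cv2.imwrite("pics/w11.png",w[:,:,::-1])
E
```

```text
clk 23.92 pos [428.8 216.3 144.6] th 184.81 gap 0.285 F [-0.6  1.  -1.2]
units tool xyz [0.048 0.099 0.753] twist -0.09
```

View pics/w11.png

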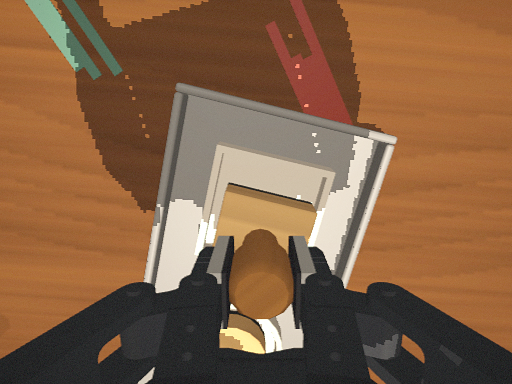

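send_rows(increments=[[0.05, 0.1, 0.15, 0], [0, 0, 0.2, 0], [0, 0, 0.2, 0], [0, 0, 0.05, 0], [0, 0, 0, 0]])

```text
clock: 24.38
tcp_pos: [425.9, 220.4, 119.3]
tool_rot: [[-0.996, -0.085, -0.002], [-0.085, 0.996, -0.001], [0.002, -0.0, -1.0]]
contact_force: [-0.4, -0.8, -0.3]
finger_gap: 0.283
```

send_rows(increments=[[0, 0, 0.06, 0], [0, 0, 0.05, 0], [0, 0, 0, 0], [0, 0, 0, 0]])

```text
clock: 24.72
tcp_pos: [426.4, 220.6, 115.9]
tool_rot: [[-0.996, -0.085, 0.0], [-0.085, 0.996, -0.0], [-0.0, -0.0, -1.0]]
contact_force: [-0.1, 0.1, -0.4]
finger_gap: 0.286
```

```bash
python3 go.py 426.6 220.1 114.5 184.9
```

```text
clk 24.72 pos [426.4 220.6 115.9] th 184.87 gap 0.286 F [-0.1  0.1 -0.4]
units tool xyz [-0.004 -0.012  0.035] twist -0.03
```

send_rows(increments=[[0, 0, 0.04, 0], [0, 0, 0, 0], [0, 0, 0, 0]])

```text
clock: 24.97
tcp_pos: [426.5, 220.6, 114.4]
tool_rot: [[-0.996, -0.085, 0.001], [-0.085, 0.996, 0.0], [-0.001, 0.0, -1.0]]
contact_force: [-0.0, -0.7, 2.5]
finger_gap: 0.285
```

send_rows(increments=[[0, 0, 0.01, 0], [0, 0, 0, 0], [0, 0, 0, 0]])

```text
clock: 25.22
tcp_pos: [426.6, 220.5, 114.3]
tool_rot: [[-0.996, -0.085, 0.001], [-0.085, 0.996, 0.0], [-0.001, 0.0, -1.0]]
contact_force: [-1.7, -3.2, 12.4]
finger_gap: 0.284
```

send_rows(increments=[[0, 0, -0.01, 0], [0, 0, 0, 0], [0, 0, 0, 0], [0, 0, 0, 0], [0, 0, 0, 0]], hand=-1)

```text
clock: 25.63
tcp_pos: [426.3, 220.6, 114.2]
tool_rot: [[-0.996, -0.085, -0.0], [-0.085, 0.996, -0.0], [0.0, -0.0, -1.0]]
contact_force: [0.2, -0.1, 0.2]
finger_gap: 0.965
```

send_rows(increments=[[0, 0, 0, 0], [0, 0, -0.3, 0], [0, 0, -0.6, 0], [0, 0, -0.7, 0], [0, 0, -0.7, 0]])

```text
clock: 26.05
tcp_pos: [426.0, 220.4, 207.1]
tool_rot: [[-0.996, -0.085, -0.001], [-0.085, 0.996, -0.0], [0.001, -0.0, -1.0]]
contact_force: [0.9, 0.6, 0.4]
finger_gap: 1.0
```

send_rows(increments=[[0, 0, -0.7, 0], [0, -0.3, -0.5, 0], [0, -0.6, 0, 0], [0, -0.7, 0, 0], [0, -0.7, 0, 0]])

```text
clock: 26.47
tcp_pos: [434.1, 128.2, 254.7]
tool_rot: [[-0.996, -0.086, 0.001], [-0.086, 0.996, 0.0], [-0.001, 0.0, -1.0]]
contact_force: [0.3, -0.6, -0.3]
finger_gap: 0.998
```

send_rows(increments=[[0, -0.7, 0, 0], [0, -0.7, 0, 0], [0, -0.7, 0, 0], [0, -0.7, 0, 0], [0, -0.3, 0, 0]])

```text
clock: 26.88
tcp_pos: [444.8, 2.8, 254.3]
tool_rot: [[-0.996, -0.084, 0.0], [-0.084, 0.996, -0.001], [-0.0, -0.001, -1.0]]
contact_force: [0.1, 0.3, 0.8]
finger_gap: 0.998
```

```bash
python3 go.py 426.6 0 250 184.9
python3 - <<'E'
from h import *
t=ctrl.grab_frame("top");s=ctrl.grab_frame("side")
cv2.imwrite("pics/t12.png",t[:,:,::-1]);cv2.imwrite("pics/s12.png",s[:,:,::-1])
cv2.imwrite("pics/t12c.png",cv2.resize(t[115:265,105:190,::-1],None,fx=4,fy=4,interpolation=cv2.INTER_CUBIC))
cv2.imwrite("pics/s12c.png",cv2.resize(s[100:200,100:290,::-1],None,fx=4,fy=4,interpolation=cv2.INTER_CUBIC))
E
```

```text
clk 26.88 pos [444.8   2.8 254.3] th 184.8 gap 0.998 F [0.1 0.3 0.8]
units tool xyz [ 0.46  -0.031  0.107] twist -0.1
```

View pics/t12.png

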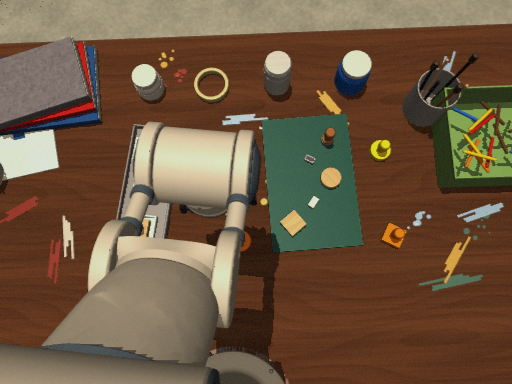

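View pics/t12c.png

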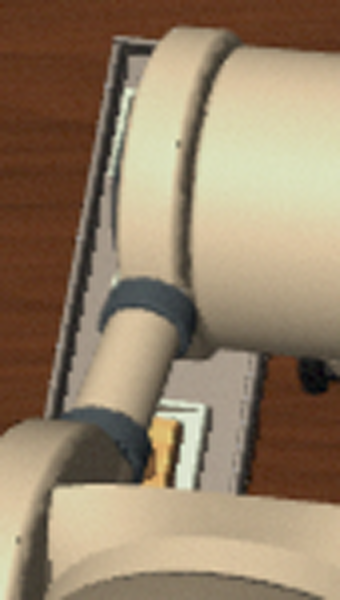

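View pics/s12c.png

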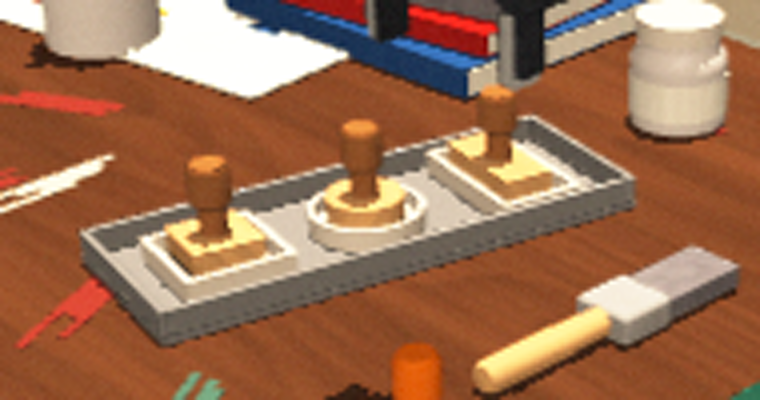

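send_rows(increments=[[0, -0.7, 0, 0], [0, -0.7, 0, 0], [0, -0.7, 0, 0], [0, -0.7, 0, 0], [0, -0.7, 0, 0]])

```text
clock: 27.4
tcp_pos: [456.6, -134.5, 254.2]
tool_rot: [[-0.996, -0.086, -0.0], [-0.086, 0.996, 0.0], [0.0, 0.0, -1.0]]
contact_force: [0.4, 0.3, 0.6]
finger_gap: 0.997
```

send_rows(increments=[[0, -0.7, 0, 0], [0, -0.7, 0, 0], [0, -0.7, 0, 0], [0, -0.7, 0, 0], [0, 0, 0, 0]])

```text
clock: 27.82
tcp_pos: [467.1, -249.1, 254.3]
tool_rot: [[-0.997, -0.083, 0.001], [-0.083, 0.997, -0.002], [-0.001, -0.002, -1.0]]
contact_force: [-0.3, -0.6, 0.1]
finger_gap: 1.0
```

Run:
```python
from h import *
m=ctrl.camera_model("top")
t=np.ascontiguousarray(ctrl.grab_frame("top")[:,:,::-1])
cv2.imwrite("pics/t13c.png",cv2.resize(t[115:265,105:190],None,fx=4,fy=4,interpolation=cv2.INTER_CUBIC))
hsv=cv2.cvtColor(t,cv2.COLOR_BGR2HSV);H,S,V=[hsv[...,i].astype(int) for i in range(3)]
light=((H>=16)&(H<=28)&(S>90)&(V>190));head=(H<=15)&(S>150)&(V>150)
for n,tg in dict(long=(625.2,189.6),round=(525.5,204.2),sq=(426.7,220.1)).items():
    c=proj(m,(*tg,28)).astype(int);r=16 if n!="long" else 18
    for k,mask,z in(("block",light,28),("head",head,72)):
        q=np.zeros(H.shape,bool);q[c[1]-r:c[1]+r,c[0]-r:c[0]+r]=mask[c[1]-r:c[1]+r,c[0]-r:c[0]+r]
        p=np.argwhere(q)[:,::-1]
        if len(p)<5: print(n,k,len(p));continue
        w=np.array([ray(m,u,v,z)[:2] for u,v in p],np.float32);R=cv2.minAreaRect(cv2.convexHull(w))
        print(n,k,np.round(np.array(R[0])-tg,1),np.round(R[1],1),round(R[2],1))
```

```text
long block 0
long head 0
round block 0
round head 0
sq block 0
sq head 0
```

View pics/t13c.png

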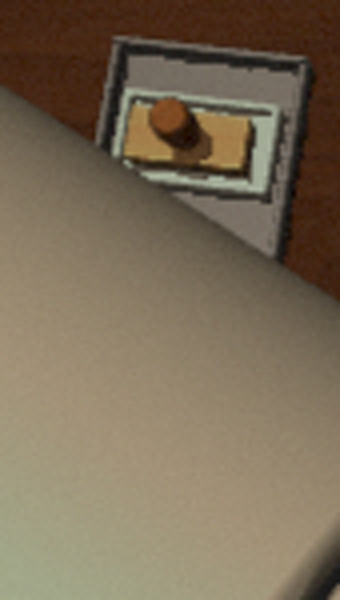

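Run:
```python
from h import *
m=ctrl.camera_model("side")
t=np.ascontiguousarray(ctrl.grab_frame("side")[:,:,::-1])
cv2.imwrite("pics/s14.png",cv2.resize(t[100:200,100:290],None,fx=4,fy=4,interpolation=cv2.INTER_CUBIC))
cv2.imwrite("pics/t14.png",ctrl.grab_frame("top")[:,:,::-1])
hsv=cv2.cvtColor(t,cv2.COLOR_BGR2HSV);H,S,V=[hsv[...,i].astype(int) for i in range(3)]
head=(H<=15)&(S>130)&(V>40)
for n,tg in dict(long=(625.2,189.6),round=(525.5,204.2),sq=(426.7,220.1)).items():
    q=[proj(m,(*tg,z)) for z in(73,28,20)];print(n,[((x-[100,100])*4).round() for x in q])
```

```text
long [array([499.,  90.]), array([501., 154.]), array([501., 165.])]
round [array([359., 124.]), array([363., 191.]), array([364., 202.])]
sq [array([206., 161.]), array([214., 230.]), array([215., 242.])]
```

View pics/s14.png

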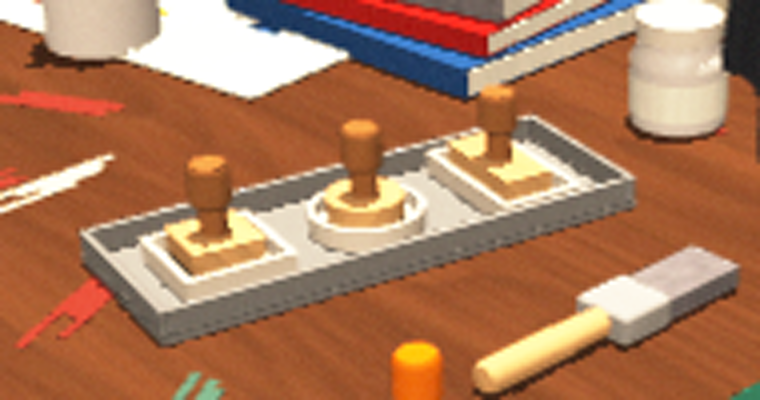

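View pics/t14.png

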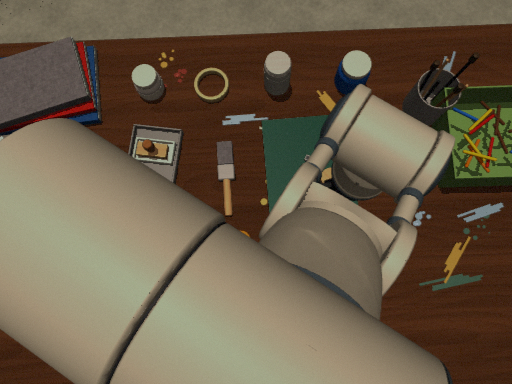

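Run:
```python
from h import *
m=ctrl.camera_model("top")
t=cv2.imread("pics/t14.png")
cv2.imwrite("pics/t14c.png",cv2.resize(t[130:170,125:185],None,fx=12,fy=12,interpolation=cv2.INTER_NEAREST))
for z in(9,20,28,73):print(z,((proj(m,(625.2,189.6,z))-[125,130]+.5)*12).round())
```

```text
9 [355. 252.]
20 [342. 237.]
28 [333. 226.]
73 [278. 161.]
```

View pics/t14c.png

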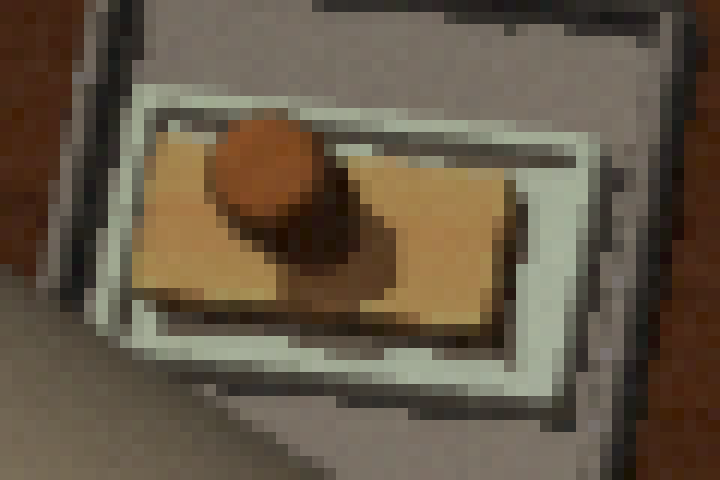

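```bash
python3 -c "
from station import ctrl
print(ctrl.finish_job(), ctrl.observe()['clock'])"
```

```text
the job is handed in; nothing more can be done
the job is handed in; nothing more can be done
```

All three stamps are standing upright in their own pockets, and the job was handed in at about 28 s of the 88 s allowed. I gripped each one by its knob and lowered it until the force reading showed it was on the pocket floor. Then I opened the gripper and lifted away.

- **Seating:** the stamps touched down at 117.1, 114.4 and 114.3 mm tool height (long, round, square), within 0.2 mm of the heights I predicted.
- **Centring:** in the final side view the knob tops were within about one pixel (roughly 2 mm) of where they should be. In the last top view the long stamp sat about 4 mm off its pocket's centre, against a limit of 12.5 mm. It lies along its pocket to within a few degrees.
- **Look-alikes:** a top view taken after the last stamp was placed showed the blanks and the dabber where they started. I judged this by eye and did not measure it.
- **Failed check:** the numerical position check from the top camera returned nothing, because the arm was blocking its view of the round and square pockets. For those two I relied on the side view, the round stamp's wrist picture and the touchdown heights.
- **Highest force:** about 25 N, while setting down the long stamp.

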